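Refit the washed splash guards of the hand edger

ROBOT

A 6-joint arm with a two-finger parallel gripper is mounted at the origin on the work surface. World frame = base frame: x ahead of the robot, y to its left, z up, the work surface at z = 0. Lengths are in m, angles in rad, forces in N, time in s.
With the tool pointing down it reaches from about 0.275 to 1 m from the base axis. Payload 8.4 kg.
Tool frame: the origin (TCP) lies midway between the tips of the shut fingers; the grasp point (between the pads) lies 19 mm behind it (arm.grip_depth is the distance from the TCP to the grasp point, in m); z points along the fingers, y is the direction in which the jaws open and shut (so a half turn about z gives the same grasp; the last joint's range is limited). The gripper opens to 85 mm and grips with 20 to 120 N. Pads are 22 mm wide; open, the fingers measure 114 mm over their backs; the gripper's body (76 mm by 85 mm) begins 54 mm behind the grasp point. The pads swing forward as they close: fully open they stand 13 mm farther back than shut.
Start: joints at [-1.138, 0.353, 1.633, -0, 1.155, -0.002], TCP at [0.263, -0.567, 0.231] pointing down, gripper open.
Joint ranges: [-2.63, 2.63], [-0.92, 2.1], [0.06, 2.66], [-1.3, 4.44], [0, 2.69], [-3.02, 3.02]. Speed limits (rad/s): [2.22, 2.22, 2.79, 3.14, 3.14, 3.14].

INTERFACE

Orientations are given as a rotation vector (axis times angle).
In Python, from rig import get_obs, camera, camera_params, arm gives the robot as it stands.
- The arm moves only by the tool step_arm, never from a script. Its argument "motion" is one flat list of numbers, 6 for each row, row after row: the shift along the tool's x, y, z in m, then the turn, a rotation vector about the tool's x, y, z in degrees. In form: [x, y, z, ax, ay, az, x, y, z, ax, ay, az, ...]. A call has 1 to 20 rows; each row shifts and turns the commanded pose from where the row before left it, along the tool's axes as they then stand; what a row does not reach is not made up. A row lasts 1/8 s, in which the tool goes at most 62.5 mm and 10.7 degrees, less where a joint would pass 70% of its speed; a pose out of reach is approached as far as the arm can. A call with a gripper value outside its range is refused whole. "grip" is the opening, from 0 (shut) to 1 (fully open), set as the call begins (left out, the last holds). The fingers move at their own pace and stop on an object; "grip_force" is the grip in N (left out, the last holds). Time passes only in rows, so rows that do not move let the fingers close. It gives the time, the measured TCP pose, the force and the opening at its end, in the units of the state.
- get_obs(): the state, without advancing time (a new reading comes with each control period).
- camera(name): name is "side" or "top" or "wrist"; returns the picture (400x640x3 uint8, red, green, blue); there is no depth.
- camera_params(name): a dict with "mtx" (3x3 intrinsics, pixels), "k1" (the pictures are not rectified: a ray, as slopes to the right and down, at radius r is drawn at 1 + k1 r^2 times it, then the intrinsics apply), "world_from_camera" (4x4, takes a point from camera to world coordinates); the wrist camera has in their place "hand_eye" (4x4, takes a point from camera to tool coordinates, whose origin is the TCP and whose axes are the flange's). Camera axes: x right, y up, looking along -z (the intrinsics and any distortion apply to the point x, -y, -z); pixel columns grow to the right and rows downward; lengths in m; the calibration is good to about 2 mm. A picture is of the moment at which its call begins: read the wrist's pose just before it. camera_params takes no time and is no camera call.
- arm.finish_job(): hands the job in, once; it reports no verdict.
The state is a dict: "clock": time; "joint_positions": joint angles; "qvel": joint speeds; "joint_efforts": joint torques, N m; "ee_pos": TCP position; "ee_rot": TCP orientation; "force": force on the tool from outside, world axes, zero at the start; "ft_torque": the same for the moment, N m; "gripper_width": finger opening in m.
Only numpy, scipy, OpenCV 4.12 (cv2) and the standard library are available. Lean on these libraries where they do the work, as an engineer would, in place of code of your own. Each camera call takes 0.05 s, during which the arm holds its last target. There are 200 camera calls.

TASK

Refit the hand edger's two washed splash guards, which stand in the drip rack: push each one straight down into its own spring clip slot on the machine's deck, the wide windowed guard behind the grinding wheel and the narrow tall one beside it, until it has snapped in and sits fully home at both ends. Leave the white layout plate in the rack and the other things on the bench where they are.

Things in the scene. Friction and masses are not known exactly. Their poses are not given: they have to be found in the camera images.
- edger: Small bench lens grinder, fixed: white housing 250 (x) by 290 mm (y), flat deck 120 mm above the bench; in an open sump a dark wheel, 100 mm diameter, 24 wide, top at 175 mm, axle along y; motor, drip bottle (to 207 mm) and thin drip tube (to 189 mm) on the -y side. Origin: on the bench under the deck's middle; +x to the machine's back, +y to the side slot.
- back_slot: Spring clip slot behind the wheel, for the wide guard. Origin: middle of its floor (120 mm up); y along it, z up. Steel channel 6.4 mm wide, 9 high, 156 long between end stops that splay out from 28 to 38 mm height. 62 mm either side of the middle, a pair of sprung leaves: 36 mm high, mouth 20 mm, noses 3 mm apart 21 mm up. Pushing in takes 5 N from 21 mm above home, 10 to 20 N from 9 mm until it snaps.
- side_slot: Like slot beside the wheel, for the narrow guard, a quarter turn round: its y runs along the edger's -x. Origin: middle of its floor, 120 mm above the bench. 106 mm between its end stops, pairs of leaves 37 mm either side of the middle; otherwise the same.
- wide_guard: Grey plastic panel 150 mm wide (y), 110 high (z), 4 thick (x) with a clear window, round lower edge, and on top a black grip rail 12 mm thick, 20 high. On both faces at each lower corner a snap bead (6.5 mm thick in all) 16 mm above the lower edge. Fits either way round. 100 g. Origin: middle of the lower edge; home at back_slot's origin. Starts upright in a rack slot, leaning up to 3 degrees.
- narrow_guard: Plain grey plastic panel 100 mm wide (y), 135 high (z), 4 thick (x), with the same round lower edge, black grip rail (12 mm thick, 20 high) and snap beads. Fits either way round. 90 g. Origin: middle of the lower edge; home when at side_slot's origin. Starts upright in another rack slot.
- rack: Drip rack, fixed: steel tray 225 x 168 mm, floor 4 mm and rim 12 mm above the bench, with three pairs of wire hoops 70 mm apart along its x, the middle pair at its centre; each pair makes a slot 6.4 mm wide, hoops 40 mm wide and 64 mm high. Panels stand in it with their width along the rack's y, in any order. Origin: under its centre, on the bench.
- chart_plate: White lens layout plate 120 x 88 x 4 mm with thin black cross lines and no rail, upright in the rack's third slot. Leave it. Origin: middle of its lower edge.
- chuck_a: Black lens chuck, 40 mm diameter, 36 mm high, standing between rack and machine. Leave it. Origin: centre of its underside.
- chuck_b: The like black lens chuck, farther from the robot. Leave it. Origin: centre of its underside.
- nippers: Steel cutting nippers about 130 mm long, 12 mm high, lying between rack and machine. Leave them. Origin: under their middle, x towards the jaws.
- job_tray: Grey open job tray 130 x 200 x 35 mm at the far side of the bench. Leave it. Origin: centre of its underside.
- spectacles: Pair of spectacles lying in the job tray, 135 mm wide. Leave them. Origin: under their middle.
Things that resemble listed ones, but are neither listed nor needed, are in the scene too. What is shaped like the wide_guard but orange or turquoise is not meant.

How it is judged:
At the end, for the whole second after the job is handed in: Each guard stands in its own slot, released and at rest: its lower edge's middle within 3 mm of the slot floor's height, 5 mm across and 6 mm along the slot, and the guard upright in line with the slot within 0.06 rad (so both ends are past the clips) (x of wide_guard in the frame of back_slot between -0.005 and 0.005 m and y of wide_guard in the frame of back_slot between -0.006 and 0.006 m and z of wide_guard in the frame of back_slot between -0.003 and 0.003 m and angle between the z axis of wide_guard and the z axis of back_slot, either way round below 0.06 rad and angle between the y axis of wide_guard and the y axis of back_slot, either way round below 0.06 rad and angle between each of wide_guard, narrow_guard's own z axis and vertical below 0.1 rad and linear speed of each of wide_guard, narrow_guard below 0.02 m/s and x of narrow_guard in the frame of side_slot between -0.005 and 0.005 m and y of narrow_guard in the frame of side_slot between -0.006 and 0.006 m and z of narrow_guard in the frame of side_slot between -0.003 and 0.003 m and angle between the z axis of narrow_guard and the z axis of side_slot, either way round below 0.06 rad and angle between the y axis of narrow_guard and the y axis of side_slot, either way round below 0.06 rad); the robot touches nothing.
It fails at once if the layout plate was moved more than 30 mm (distance of chart_plate from where it was at the start of the episode above 0.03 m).
It fails at once if a bystander on the bench was moved more than 30 mm (distance of any of chuck_a, chuck_b, nippers, job_tray, spectacles from where it was at the start of the episode above 0.03 m).
It also fails if it takes over 67 s, if anything falls off the work surface, if the arm or the gripper's body presses on something with over 40 N, if the wrist force passes 120 N, or if a joint passes its speed limit or range.

## Working session

There is one attempt and no reset: what is moved stays moved. The work goes in short steps, Python scripts to look and compute and a tool call to move; the robot and the scene stay as the last step left them, time stands still between calls to the robot, and variables do not carry over. Pictures are saved under pics/ and viewed, about 8 in all and at most 12, crops included, and the job is handed in when it is done.

Besides the shell and the picture viewer there is one more tool, called after "Request:" by a JSON object that holds its "op" and its "data", one argument or row to a line. step_arm: Moves the arm, as the interface text tells. Its arguments: {"type":"object","properties":{"motion":{"type":"array","items":{"type":"number"}},"grip":{"type":"number"},"grip_force":{"type":"number"}},"required":["motion"]}

```bash
ls; mkdir -p pics; cat > h.py <<'E'
import numpy as np, cv2
from rig import get_obs, camera, camera_params, arm
from scipy.spatial.transform import Rotation as R
def T(o):
    M=np.eye(4); M[:3,:3]=R.from_rotvec(o['ee_rot']).as_matrix(); M[:3,3]=o['ee_pos']; return M
def wfc(name,o=None):
    p=camera_params(name)
    return p, (T(o)@p['hand_eye'] if name=='wrist' else np.array(p['world_from_camera']))
def ray(name,u,v,o=None):
    p,W=wfc(name,o); K=np.array(p['mtx']); d=np.array([(u-K[0,2])/K[0,0],(v-K[1,2])/K[1,1]])
    s=d.copy()
    for _ in range(20): s=d/(1+p['k1']*(s@s))
    return W[:3,3], W[:3,:3]@np.array([s[0],-s[1],-1])
def atz(name,u,v,z,o=None):
    c,d=ray(name,u,v,o); return c+d*(z-c[2])/d[2]
def proj(name,P,o=None):
    p,W=wfc(name,o); K=np.array(p['mtx']); q=np.linalg.inv(W)@np.append(P,1)
    s=np.array([q[0],-q[1]])/-q[2]; s=s*(1+p['k1']*(s@s)); return K[:2,:2]@s+K[:2,2]
def snap(name,f):
    o=get_obs(); im=camera(name); cv2.imwrite('pics/'+f,im[:,:,::-1]); return o,im
E
python3 - <<'E'
from h import *
for n in('top','side'):
    snap(n,n+'0.png'); print(n,camera_params(n))
a=cv2.imread('pics/top0.png');b=cv2.imread('pics/side0.png')
print(camera_params('wrist'),arm.grip_depth)
E
```

```text
pics
top {'mtx': array([[370.05799719,   0.        , 318.03139678],
       [  0.        , 370.05799719, 200.39351173],
       [  0.        ,   0.        ,   1.        ]]), 'k1': -0.05415760580807338, 'world_from_camera': array([[-0.00435177,  0.99573889, -0.09211476,  0.45587992],
       [-0.99972153, -0.00646859, -0.02269412,  0.20225124],
       [-0.02319327,  0.09199035,  0.99548975,  1.02582856],
       [ 0.        ,  0.        ,  0.        ,  1.        ]])}
side {'mtx': array([[455.80027085,   0.        , 320.8071349 ],
       [  0.        , 455.80027085, 194.26706806],
       [  0.        ,   0.        ,   1.        ]]), 'k1': -0.11494689076443197, 'world_from_camera': array([[-0.67633582,  0.5031098 , -0.53800594, -0.17509763],
       [-0.73637538, -0.44404565,  0.51046523,  0.86308705],
       [ 0.01792086,  0.74142025,  0.67080165,  0.99304823],
       [ 0.        ,  0.        ,  0.        ,  1.        ]])}
{'mtx': array([[307.4606898 ,   0.        , 323.33832557],
       [  0.        , 307.4606898 , 202.97857105],
       [  0.        ,   0.        ,   1.        ]]), 'k1': -0.04885074828995499, 'hand_eye': array([[-2.00571654e-04,  9.51778564e-01,  3.06785797e-01,
         7.84977422e-02],
       [ 9.99999794e-01,  3.78060717e-04, -5.19119447e-04,
        -6.30049252e-04],
       [-6.10070420e-04,  3.06785629e-01, -9.51778443e-01,
        -1.43765512e-01],
       [ 0.00000000e+00,  0.00000000e+00,  0.00000000e+00,
         1.00000000e+00]])} 0.0187
```

View pics/top0.png

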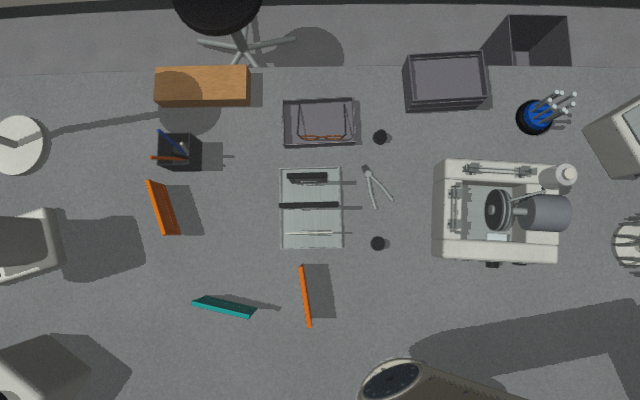

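View pics/side0.png

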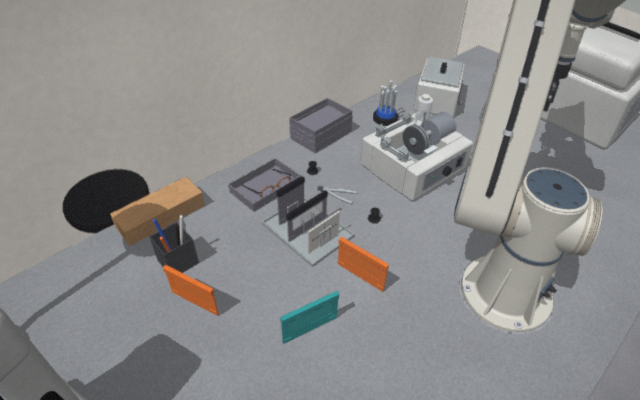

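Top view: rack at (312,208), holding the narrow guard (short black rail at 307,178), the wide guard (long black rail at 308,205) and the plate (310,232). The back slot is at (500,168) and the side slot at (453,210). Lookalikes: orange (162,207), orange (306,295), turquoise (224,307). I choose the two black-railed grey panels in the rack and check them in a close crop.

```bash
python3 - <<'E'
from h import *
a=cv2.imread('pics/top0.png')
c1=cv2.resize(a[160:255,270:350],None,fx=5,fy=5,interpolation=cv2.INTER_CUBIC)
c2=cv2.resize(a[150:245,430:510],None,fx=5,fy=5,interpolation=cv2.INTER_CUBIC)
c=np.hstack([c1,c2]);
cv2.imwrite('pics/c0.png',c)
o=get_obs(); print(R.from_rotvec(o['ee_rot']).as_matrix().round(3),o['ee_pos'])
for n,u,v,z in [('narrowL',287,178,.14),('narrowR',327,178,.14),('wideL',279,205,.116),('wideR',338,205,.116),('backL',467,170,.13),('backR',535,170,.13),('sideT',453,185,.13),('sideB',453,234,.13)]:
    print(n,atz('top',u,v,z).round(3))
E
```

```text
[[ 0.907  0.421 -0.001]
 [ 0.421 -0.907  0.001]
 [ 0.    -0.001 -1.   ]] [ 0.26311813 -0.56645287  0.23063959]
narrowL [0.593 0.297 0.14 ]
narrowR [0.592 0.201 0.14 ]
wideL [0.529 0.32  0.116]
wideR [0.528 0.174 0.116]
backL [ 0.611 -0.143  0.13 ]
backR [ 0.611 -0.313  0.13 ]
sideT [ 0.574 -0.107  0.13 ]
sideB [ 0.455 -0.102  0.13 ]
```

View pics/c0.png

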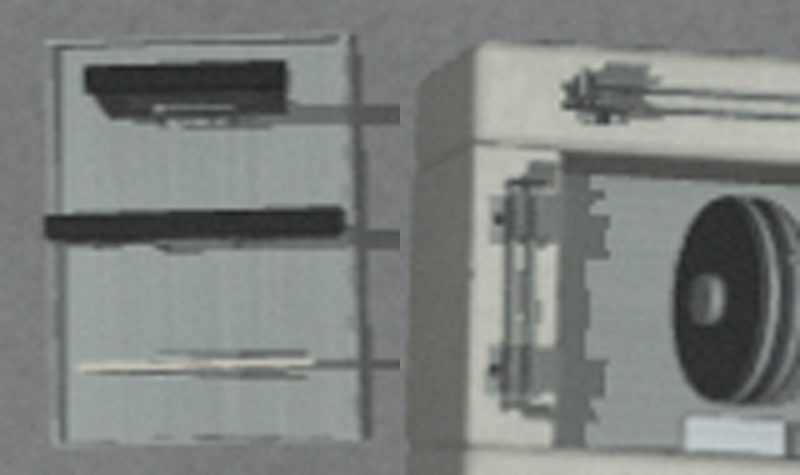

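The crop confirms the two black-railed grey guards, with the white plate in the nearest slot. Next I look at the slots with the wrist camera from above the machine.

Request:
{"op": "step_arm", "data": {
  "motion": [0,0,-0.0143,0,0,-9.3,0,0,-0.0143,0,0,-9.3,0,0,-0.0143,0,0,-9.3,0,0,-0.0143,0,0,-9.3,0,0,-0.0143,0,0,-9.3,0,0,-0.0143,0,0,-9.3,0,0,-0.0143,0,0,-9.3,0.0411,0.0307,0.005,0,0,0,0.0411,0.0307,0.005,0,0,0,0.0411,0.0307,0.005,0,0,0,0.0411,0.0307,0.005,0,0,0,0.0411,0.0307,0.005,0,0,0,0.0411,0.0307,0.005,0,0,0,0.0411,0.0307,0.005,0,0,0,0.0411,0.0307,0.005,0,0,0,0.0411,0.0307,0.005,0,0,0,0.0411,0.0307,0.005,0,0,0],
  "grip": 0.45
}}

```text
clock: 2.22
ee_pos: [0.5708, -0.1543, 0.2809]
ee_rot: [-2.221, -2.222, 0.0]
force: [-0.4, 0.6, 0.3]
gripper_width: 0.0382
```

```bash
python3 - <<'E'
from h import *
import pickle
o,im=snap('wrist','w1.png'); o2=get_obs(); pickle.dump(o,open('w1.pkl','wb'))
print(o['clock'],o2['clock'],o['ee_pos'],R.from_rotvec(o['ee_rot']).as_matrix().round(3),abs(o['qvel']).max(),o['gripper_width'],o['joint_positions'])
cv2.imwrite('pics/w1z.png',cv2.resize(im[:,:,::-1],(800,500),interpolation=cv2.INTER_CUBIC))
E
```

```text
2.225 2.275 [ 0.57084402 -0.15425084  0.28094384] [[-0.  1. -0.]
 [ 1.  0.  0.]
 [ 0. -0. -1.]] 0.6642085984245335 0.038205439342105955 [-2.66406510e-01  2.57741450e-01  1.65237631e+00 -7.82789777e-05
  1.23187008e+00 -2.66636266e-01]
```

View pics/w1z.png

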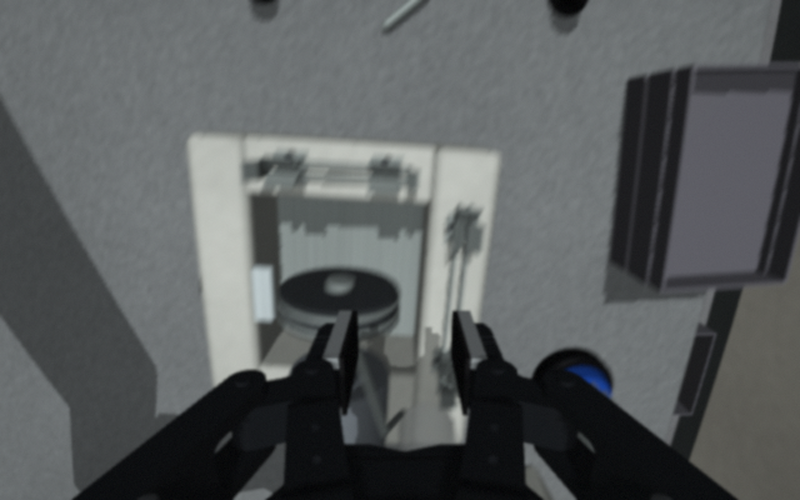

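The side slot is at the top (285–410, 170) and the back slot runs from (463,225) to (445,390), but the picture is blurred and the fingers cover part of it. I shift 60 mm towards -y, let the arm settle and retake it.

Request:
{"op": "step_arm", "data": {
  "motion": [-0.035,0,0,0,0,0,-0.035,0,0,0,0,0,0,0,0,0,0,0,0,0,0,0,0,0]
}}

```text
clock: 2.78
ee_pos: [0.5699, -0.2254, 0.281]
ee_rot: [-2.221, -2.22, -0.0]
force: [0.1, -0.8, -0.4]
gripper_width: 0.0383
```

```bash
python3 - <<'E'
from h import *
import pickle
o,im=snap('wrist','w2.png'); pickle.dump(o,open('w2.pkl','wb'))
print(o['clock'],o['ee_pos'],abs(o['qvel']).max())
for n,P in dict(side=(.515,-.105,.12),back=(.611,-.228,.12)).items(): print(n,proj('wrist',P,o))
c=im[100:350,150:450,::-1]
cv2.imwrite('pics/w2z.png',cv2.resize(c,None,fx=2.4,fy=2.4,interpolation=cv2.INTER_CUBIC))
E
```

```text
2.775 [ 0.56987193 -0.22543811  0.28101532] 0.014346308038342217
side [263.69929478  57.67959424]
back [363.82129979 187.53604296]
```

View pics/w2z.png

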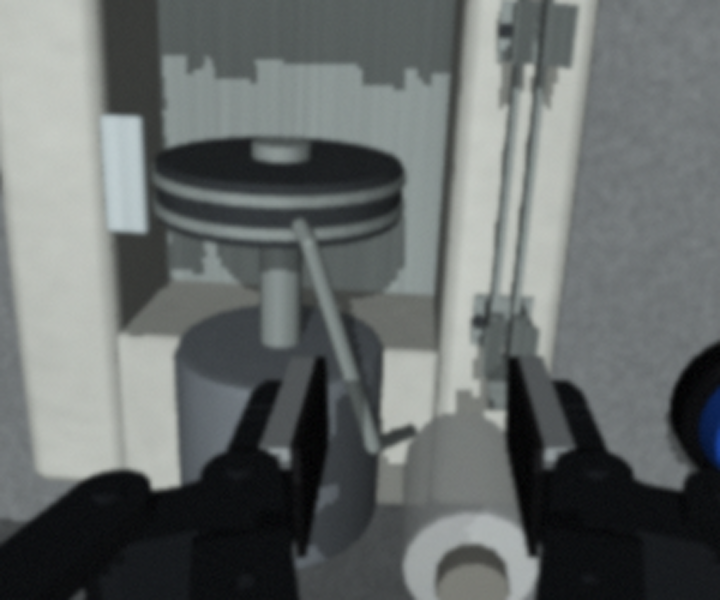

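```bash
python3 - <<'E'
from h import *
im=cv2.imread('pics/w2.png')
a=cv2.resize(im[20:95,190:330],None,fx=5.6,fy=5.6,interpolation=cv2.INTER_CUBIC) # 784x420
b=cv2.resize(cv2.rotate(im[60:280,340:400],cv2.ROTATE_90_COUNTERCLOCKWISE),None,fx=3,fy=3,interpolation=cv2.INTER_CUBIC) #660x180
b=np.pad(b,((0,0),(0,784-b.shape[1]),(0,0)))
cv2.imwrite('pics/w2s.png',np.vstack([a,b]))
print(a.shape,b.shape)
E
```

```text
(420, 784, 3) (180, 784, 3)
```

View pics/w2s.png

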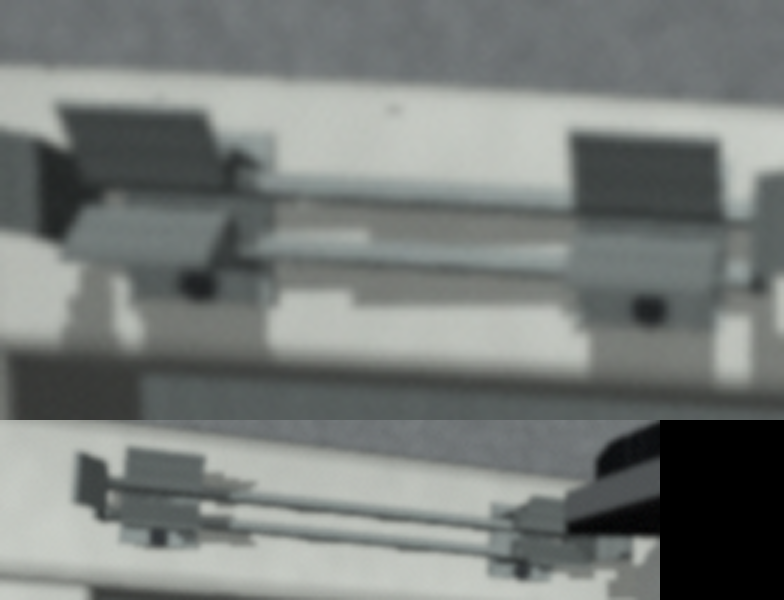

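```bash
python3 - <<'E'
from h import *
import pickle
o=pickle.load(open('w2.pkl','rb'))
S=lambda x,y,z: atz('wrist',190+(x+.5)/5.6-.5,20+(y+.5)/5.6-.5,z,o)
B=lambda x,y,z: atz('wrist',399-(y-420)/3,60+x/3,z,o)
pr=lambda n,p: print(n,(p*1000).round(1))
l=[S(133,105,.156),S(138,262,.156),S(645,132,.156),S(646,288,.156)]
for p in l: pr('side leaf',p)
m=[(l[0]+l[1])/2,(l[2]+l[3])/2]; c=(m[0]+m[1])/2; d=m[1]-m[0]
pr('side mid',c); print(np.linalg.norm(d),np.degrees(np.arctan2(d[1],d[0])))
c1,c2=S(300,213,.129),S(560,225,.129); pr('ch',c1);pr('ch',c2); print(np.degrees(np.arctan2(*(c2-c1)[[1,0]])))
l=[B(166,454,.156),B(162,528,.156)]
for p in l: pr('back leaf',p)
pr('lm',sum(l)/2)
c1,c2=B(300,520,.129),B(450,535,.129); pr('bch',c1);pr('bch',c2); print(np.degrees(np.arctan2(*(c2-c1)[[1,0]]))+90)
pr('rleaf low',B(535,500,.156)); 
d=c2-c1; d/=np.linalg.norm(d); pr('back mid from leaf', sum(l)/2+62e-3*d)
t=lambda x,y,z: atz('top',430+(x-400+.5)/5-.5,150+(y+.5)/5-.5,z)
pr('top side leaf', t(520,210,.14)); pr('', t(520,365,.14)); pr('top side mid',t(520,295,.129))
pr('top back leaf',t(605,92,.14))
for u,v in[(445,161),(434,258)]: pr('corner',atz('top',u,v,.12))
E
```

```text
side leaf [481.8 -95.  156. ]
side leaf [ 480.6 -116.   156. ]
side leaf [554.8 -99.3 156. ]
side leaf [ 554.6 -120.2  156. ]
side mid [ 517.9 -107.6  156. ]
0.0736022579951161 -3.344912335383596
ch [ 498.3 -106.   129. ]
ch [ 539.6 -108.1  129. ]
-2.96690502961968
back leaf [ 623.9 -155.1  156. ]
back leaf [ 603.  -154.1  156. ]
lm [ 613.5 -154.6  156. ]
bch [ 610.5 -198.   129. ]
bch [ 607.5 -249.3  129. ]
-3.353753375130651
rleaf low [ 616.3 -268.6  156. ]
back mid from leaf [ 609.8 -216.5  156. ]
top side leaf [ 557.  -104.1  140. ]
 [ 482.5 -101.3  140. ]
top side mid [ 516.7 -106.3  129. ]
top back leaf [ 614.3 -147.9  140. ]
corner [635.8 -92.6 120. ]
corner [397.7 -57.5 120. ]
```

```bash
python3 - <<'E'
from h import *
import pickle
o=pickle.load(open('w2.pkl','rb'))
S=lambda x,y,z: atz('wrist',190+(x+.5)/5.6-.5,20+(y+.5)/5.6-.5,z,o)
B=lambda x,y,z: atz('wrist',399-(y-420)/3,60+x/3,z,o)
for z in(.125,.13,.135):
    for F,a,b in((S,(197,285),(650,312)),(B,(158,537),(521,571))):
        p,q=F(*a,z),F(*b,z); print(z,p[:2].round(4),q[:2].round(4),np.linalg.norm(p-q).round(4),((p+q)/2)[:2].round(4))
E
python3 - <<'E'
import cv2,sys
sys.path.insert(0,'.')
im=cv2.imread('pics/top0.png')
cv2.imwrite('pics/t0b.png',cv2.resize(im[150:200,455:555],None,fx=7,fy=7,interpolation=cv2.INTER_CUBIC))
E
```

```text
0.125 [ 0.4797 -0.1161] [ 0.5534 -0.1208] 0.0739 [ 0.5166 -0.1185]
0.125 [ 0.604  -0.1538] [ 0.5963 -0.2772] 0.1236 [ 0.6001 -0.2155]
0.13 [ 0.4812 -0.1166] [ 0.5537 -0.1213] 0.0726 [ 0.5174 -0.1189]
0.13 [ 0.6034 -0.1537] [ 0.5958 -0.275 ] 0.1216 [ 0.5996 -0.2143]
0.135 [ 0.4827 -0.1171] [ 0.554  -0.1217] 0.0714 [ 0.5183 -0.1194]
0.135 [ 0.6028 -0.1536] [ 0.5954 -0.2728] 0.1195 [ 0.5991 -0.2132]
```

View pics/t0b.png

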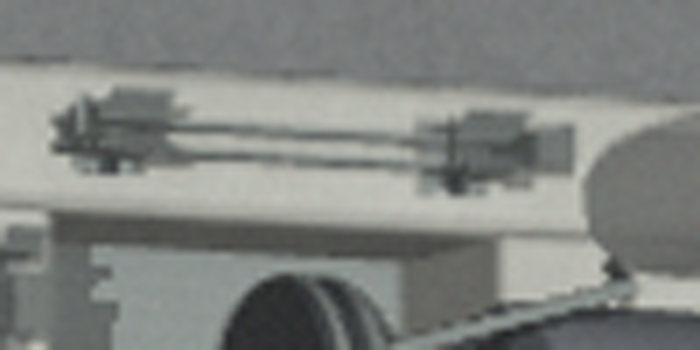

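Request:
{"op": "step_arm", "data": {
  "motion": [0.0535,-0.002,0,0,0,0,0.0535,-0.002,0,0,0,0,0.0535,-0.002,0,0,0,0,0.0535,-0.002,0,0,0,0,0.0535,-0.002,0,0,0,0,0.0535,-0.002,0,0,0,0,0.0535,-0.002,0,0,0,0,0.0535,-0.002,0,0,0,0,0,0,0,0,0,0,0,0,0,0,0,0]
}}

```text
clock: 4.08
ee_pos: [0.5535, 0.2024, 0.2813]
ee_rot: [2.219, 2.223, -0.001]
force: [-0.2, 0.4, 0.6]
gripper_width: 0.0382
```

```bash
python3 - <<'E'
from h import *
import pickle
o,im=snap('wrist','w3.png'); pickle.dump(o,open('w3.pkl','wb'))
print(o['clock'],o['ee_pos'],abs(o['qvel']).max())
print(proj('wrist',(.592,.249,.139),o),proj('wrist',(.5285,.247,.114),o))
c=im[20:245,200:500,::-1]
cv2.imwrite('pics/w3z.png',cv2.resize(c,None,fx=2.66666,fy=2.66666,interpolation=cv2.INTER_CUBIC))
E
```

```text
4.075 [0.55353378 0.20243152 0.28128599] 0.028384391128200487
[365.58732113 141.1432392 ] [298.70749571 140.13666535]
```

View pics/w3z.png

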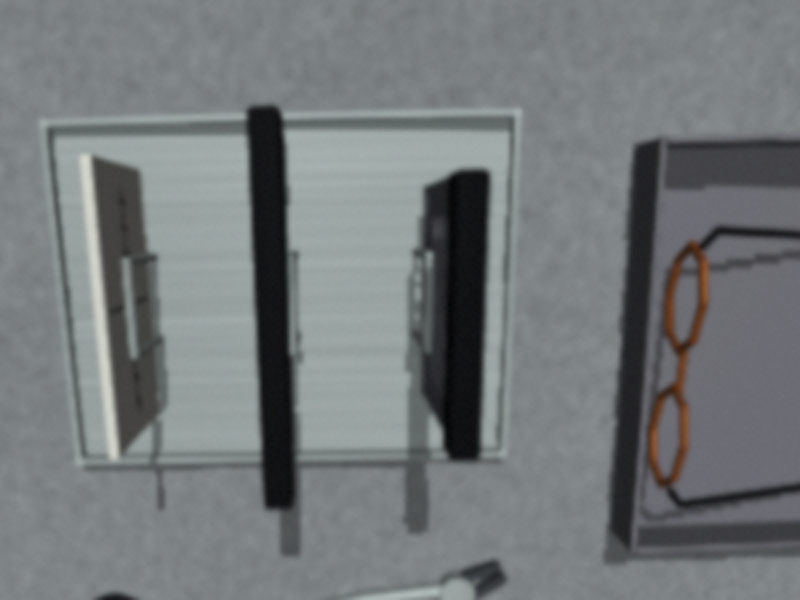

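```bash
python3 - <<'E'
from h import *
import pickle
o=pickle.load(open('w3.pkl','rb'))
k=2.66666
S=lambda x,y,z: atz('wrist',200+(x+.5)/k-.5,20+(y+.5)/k-.5,z,o)
for n,a,b,w,zs in (('wide',(264,106),(280,508),(248,281),(.114,.134)),('narrow',(472,170),(463,459),(455,489),(.139,.159))):
  for z in zs:
    p,q=S(*a,z),S(*b,z); d=p-q; wd=np.linalg.norm(S(w[0],a[1],z)-S(w[1],a[1],z))
    print(n,z,((p+q)/2)[:2].round(4),np.linalg.norm(d).round(4),np.degrees(np.arctan2(d[0],d[1])).round(2),wd.round(4))
for z in(.012,):
  C=[S(*c,z)[:2].round(4) for c in((41,122),(520,111),(505,458),(82,463))]; print(C,sum(C)/4)
# side view check of rail tops
import cv2
im=cv2.imread('pics/side0.png')
for z in(.114,.134): print(proj('side',(.528,.320,z)),proj('side',(.529,.172,z)))
for z in(.139,.159): print(proj('side',(.592,.297,z)),proj('side',(.592,.199,z)))
cv2.imwrite('pics/s0z.png',cv2.resize(im[165:260,255:355],None,fx=6,fy=6,interpolation=cv2.INTER_CUBIC))
E
```

```text
wide 0.114 [0.5316 0.2473] 0.1489 -1.25 0.0115
wide 0.134 [0.533  0.2495] 0.1393 -1.25 0.0108
narrow 0.139 [0.6006 0.2499] 0.0987 -1.05 0.0112
narrow 0.159 [0.5973 0.2521] 0.0918 -1.05 0.0104
[array([0.4176, 0.3287]), array([0.6417, 0.3332]), array([0.6452, 0.1651]), array([0.4229, 0.1621])] [0.53185  0.247275]
[287.39021983 215.06074024] [326.65079891 191.03525124]
[287.15548902 209.80629423] [326.83544535 185.83459847]
[278.91147861 192.80436758] [305.2911241 177.8885818]
[278.59687378 187.43507735] [305.25867759 172.57014651]
```

View pics/s0z.png

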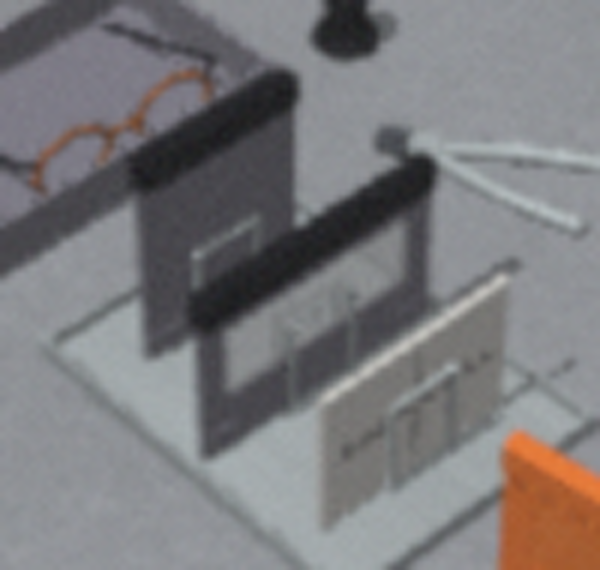

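Wrist view: wide rail from (264,107) to (280,507), narrow rail from (472,171) to (463,458). Their lengths measure 149 and 99 mm, so the given heights include the rails. Now I grasp the wide guard.

Request:
{"op": "step_arm", "data": {
  "motion": [0.045,-0.022,0,0,0,-1.2,0,0,0.049,0,0,0,0,0,0.049,0,0,0,0,0,0.049,0,0,0,0,0,0.03,0,0,0,0,0,0.019,0,0,0,0,0,0,0,0,0,0,0,0,0,0,0]
}}

```text
clock: 5.12
ee_pos: [0.5331, 0.2473, 0.0866]
ee_rot: [2.198, 2.244, 0.003]
force: [0.6, -0.0, 0.8]
gripper_width: 0.0384
```

Request:
{"op": "step_arm", "data": {
  "motion": [0,0,0,0,0,0,0,0,0,0,0,0,0,0,0,0,0,0,0,0,0,0,0,0,0,0,0,0,0,0],
  "grip": 0,
  "grip_force": 80
}}

```text
clock: 5.75
ee_pos: [0.5324, 0.2475, 0.0868]
ee_rot: [2.198, 2.245, 0.002]
force: [-2.1, -0.9, 7.1]
gripper_width: 0.0106
```

Request:
{"op": "step_arm", "data": {
  "motion": [0,0,-0.02,0,0,0,0,0,-0.046,0,0,0,0,0,-0.05,0,0,0,0,0,-0.05,0,0,2.3,0,0,-0.04,0,0,2.3,-0.03,0.007,0,0,0,0,-0.051,0.0117,0,0,0,0,-0.051,0.0117,0,0,0,0,-0.051,0.0117,0,0,0,0,-0.051,0.0117,0,0,0,0,-0.051,0.0117,0,0,0,0,-0.051,0.0117,0,0,0,0,-0.051,0.0117,0,0,0,0,-0.05,0.0117,0,0,0,0,-0.021,0.0044,0,0,0,0,0,0,0,0,0,0,0,0,0,0,0,0]
}}

```text
clock: 7.88
ee_pos: [0.6096, -0.215, 0.2914]
ee_rot: [-2.285, -2.155, -0.0]
force: [-0.1, 0.0, -1.4]
gripper_width: 0.0107
```

```bash
python3 - <<'E'
from h import *
import pickle
o,im=snap('wrist','w4.png'); pickle.dump(o,open('w4.pkl','wb'))
Rm=R.from_rotvec(o['ee_rot']).as_matrix()
print(o['clock'],o['ee_pos'],abs(o['qvel']).max(),o['gripper_width'],o['force'],Rm.round(3))
d=np.array([.610,-.216,.293])-o['ee_pos']; print('tool shift',Rm.T@d, 'ang',np.degrees(np.arctan2(Rm[1,0],Rm[0,0])))
s=camera('side'); cv2.imwrite('pics/s4.png',s[:,:,::-1])
a=cv2.resize(im[:,:,::-1],(640,400)); b=cv2.resize(s[60:220,300:520,::-1],None,fx=3.6,fy=3.6,interpolation=cv2.INTER_CUBIC)
cv2.imwrite('pics/w4z.png',cv2.resize(im[80:330,180:460,::-1],None,fx=2.4,fy=2.4,interpolation=cv2.INTER_CUBIC)); cv2.imwrite('pics/s4z.png',b); print(b.shape)
E
```

```text
7.875 [ 0.60963789 -0.21497759  0.29144337] 0.010848926113323443 0.010748564963743915 [-0.09691678  0.03834046 -1.39580883] [[ 0.059  0.998 -0.   ]
 [ 0.998 -0.059  0.001]
 [ 0.001 -0.    -1.   ]]
tool shift [-0.00099839  0.00042099 -0.00155741] ang 86.64166014046249
(576, 792, 3)
```

View pics/s4z.png

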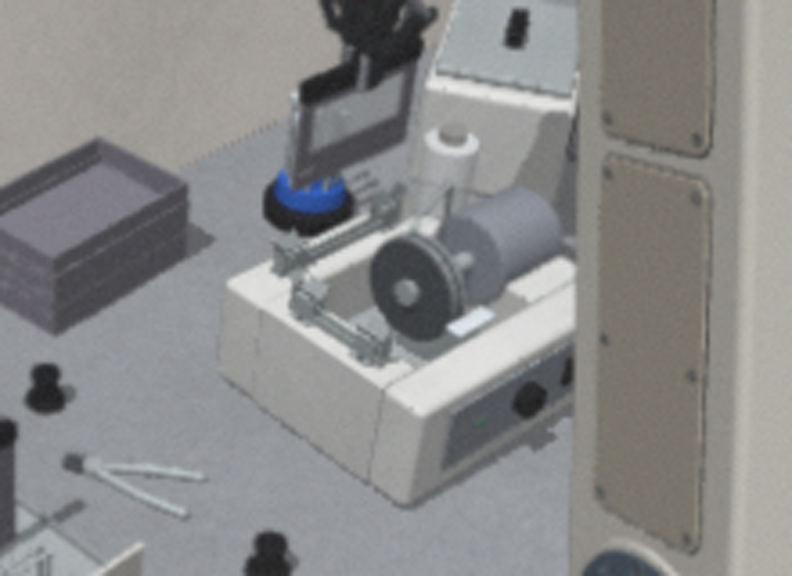

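```bash
python3 - <<'E'
from h import *
import pickle
o=pickle.load(open('w4.pkl','rb')); M=T(o)
for s in(75,-75):
    P=M@np.array([s/1000,0,.0828,1]); u=proj('side',P[:3]); print(P[:3].round(4),u,(u-[300,60])*3.6)
# back slot end/leaf check in same crop: leaf tops and slot ends
for y in(62,-62):
    P=np.array([.610,-.216,.156])+y/1000*np.array([.059,.998,0]); print((proj('side',P)-[300,60])*3.6)
for x in(37,-37):
    P=np.array([.518,-.1075,.156])+x/1000*np.array([.998,-.059,0]); print((proj('side',P)-[300,60])*3.6)
E
```

```text
[ 0.614  -0.14    0.2087] [379.96569381 113.42262592] [287.87649772 192.3214533 ]
[ 0.6052 -0.2898  0.2086] [411.1495216   99.28413512] [400.13827777 141.42288645]
[292.56334305 236.04818196]
[383.65720926 192.79791475]
[308.72074237 282.15525802]
[369.66193922 321.63524225]
```

Request:
{"op": "step_arm", "data": {
  "motion": [-0.001,0.0004,0.02,0,0,0,0,0,0.022,0,0,0,0,0,0,0,0,0,0,0,0,0,0,0]
}}

```text
clock: 8.48
ee_pos: [0.6103, -0.217, 0.2494]
ee_rot: [-2.286, -2.155, -0.0]
force: [0.6, -0.2, -0.9]
gripper_width: 0.0109
```

```bash
python3 - <<'E'
from h import *
import pickle
o,im=snap('wrist','w5.png'); pickle.dump(o,open('w5.pkl','wb'))
s=camera('side'); cv2.imwrite('pics/s5.png',s[:,:,::-1])
print(o['ee_pos'],o['force'])
M=T(o)
for q in(75,-75): print('side px of lower corner',proj('side',(M@np.array([q/1000,0,.0828,1]))[:3]),'wrist',proj('wrist',(M@np.array([q/1000,0,.0828,1]))[:3],o))
for y in(62,-62): 
  P=np.array([.610,-.216,.156])+y/1000*np.array([.059,.998,0]); print('leaf',proj('side',P),proj('wrist',P,o))
a=cv2.resize(im[40:240,280:400,::-1],None,fx=3,fy=3,interpolation=cv2.INTER_CUBIC) #360x600
b=cv2.resize(s[70:145,365:420,::-1],None,fx=8,fy=8,interpolation=cv2.INTER_CUBIC)
cv2.imwrite('pics/w5z.png',np.hstack([a,b])[:600,:800]); print(a.shape,b.shape)
E
```

```text
[ 0.61031159 -0.21697868  0.2494386 ] [ 0.64546578 -0.2284734  -0.89583233]
side px of lower corner [378.934231   124.04358174] wrist [323.83498595 110.25183827]
side px of lower corner [409.63871654 109.59189465] wrist [323.78304242 292.65483973]
leaf [381.26759529 125.56893943] [323.33695806 126.58939343]
leaf [406.57144702 113.55497632] [323.32869046 271.9683402 ]
(600, 360, 3) (600, 440, 3)
```

View pics/w5z.png

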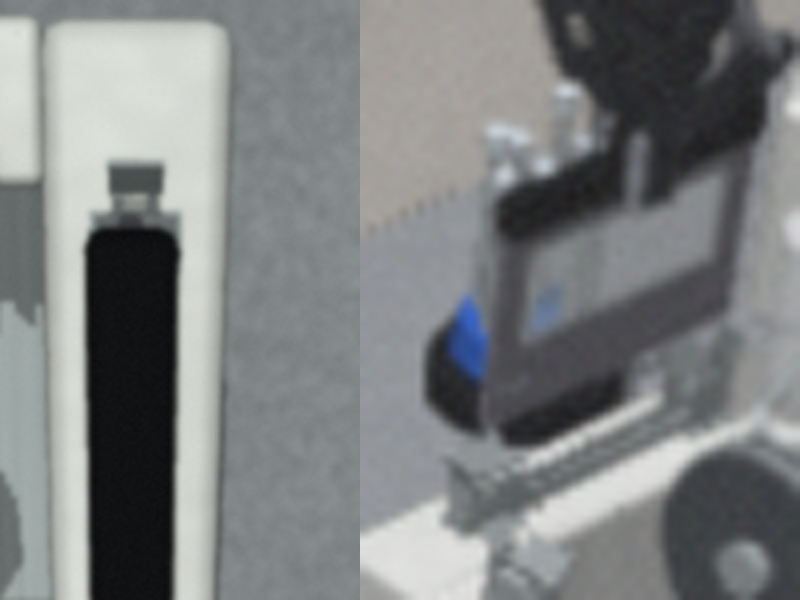

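```bash
python3 - <<'E'
from h import *
import pickle
o=pickle.load(open('w5.pkl','rb')); M=T(o)
f=lambda u,v,z:(np.linalg.inv(M)@np.append(atz('wrist',u,v,z,o),1))[:3].round(4)
for x,y,z in((136,192,.148),(136,162,.158),(90,215,.156),(180,215,.156),(88,235,M[2,3]+.0187-.01+.02),(179,235,M[2,3]+.0287),(133,228,M[2,3]+.0287)): print((x,y,z),f(280+x/3-.3,40+y/3-.3,z))
E
```

```text
(136, 192, 0.148) [0.0795 0.001  0.1014]
(136, 162, 0.158) [0.0864 0.0009 0.0914]
(90, 215, 0.156) [ 0.074  -0.0105  0.0934]
(180, 215, 0.156) [0.074  0.0118 0.0934]
(88, 235, np.float64(0.27813859778590866)) [ 0.0743 -0.0056 -0.0287]
(179, 235, np.float64(0.2781385977859086)) [ 0.0743  0.0054 -0.0287]
(133, 228, np.float64(0.2781385977859086)) [ 0.0752 -0.0002 -0.0287]
```

The wrist crop shows the end stop at (136,162–192) and the rail end at (133,228). The slot lies about 1 mm along +x and +y of the guard in tool axes, so I correct that and descend into the leaves.

Request:
{"op": "step_arm", "data": {
  "motion": [0.001,0.001,0.01,0,0,0,0,0,0.01,0,0,0,0,0,0.01,0,0,0,0,0,0.005,0,0,0,0,0,0,0,0,0]
}}

```text
clock: 9.2
ee_pos: [0.6111, -0.2162, 0.2137]
ee_rot: [-2.286, -2.154, 0.0]
force: [2.9, -0.9, -4.1]
gripper_width: 0.0108
```

Request:
{"op": "step_arm", "data": {
  "motion": [0,0,0.003,0,0,0,0,0,0.003,0,0,0,0,0,0,0,0,0]
}}

```text
clock: 9.57
ee_pos: [0.6122, -0.2167, 0.2107]
ee_rot: [2.284, 2.153, 0.002]
force: [-0.6, 0.2, 13.5]
gripper_width: 0.011
```

Request:
{"op": "step_arm", "data": {
  "motion": [0,0,0.003,0,0,0,0,0,0.0025,0,0,0,0,0,0,0,0,0]
}}

```text
clock: 9.95
ee_pos: [0.6114, -0.2164, 0.203]
ee_rot: [2.286, 2.154, 0.0]
force: [1.4, -1.0, 2.4]
gripper_width: 0.0109
```

Request:
{"op": "step_arm", "data": {
  "motion": [0,0,0.002,0,0,0,0,0,0.002,0,0,0,0,0,0,0,0,0]
}}

```text
clock: 10.32
ee_pos: [0.6125, -0.2167, 0.2026]
ee_rot: [2.284, 2.153, 0.003]
force: [-4.7, 1.6, 26.9]
gripper_width: 0.0107
```

Request:
{"op": "step_arm", "data": {
  "motion": [0,0,-0.003,0,0,0,0,0,0,0,0,0,0,0,0,0,0,0,0,0,0,0,0,0],
  "grip": 0.45
}}

```text
clock: 10.82
ee_pos: [0.611, -0.2162, 0.2013]
ee_rot: [-2.285, -2.154, 0.001]
force: [0.4, -0.1, -0.3]
gripper_width: 0.0384
```

Request:
{"op": "step_arm", "data": {
  "motion": [0,0,-0.03,0,0,0,0,0,-0.04,0,0,-2.2,0,0,-0.03,0,0,-2.2,0.03,0,0,0,0,0,0.052,0,0,0,0,0,0.052,0,0,0,0,0,0.052,0,0,0,0,0,0.052,0,0,0,0,0,0.052,0,0,0,0,0,0.052,0,0,0,0,0,0.052,0,0,0,0,0,0.045,-0.002,0,0,0,0,0.028,0,0,0,0,0,0,0,0,0,0,0,0,0,0,0,0,0]
}}

```text
clock: 12.7
ee_pos: [0.6009, 0.2501, 0.3016]
ee_rot: [2.201, 2.241, -0.001]
force: [-0.1, 0.2, 0.5]
gripper_width: 0.0384
```

```bash
python3 - <<'E'
from h import *
import pickle
o=get_obs(); M=T(o); snap('side','s6.png'); snap('top','t6.png'); print(o['clock'],o['ee_pos'],np.degrees(np.arctan2(M[1,0],M[0,0])))
print(M[:3,:3].T@(np.array([.6006,.2499,.1103])-M[:3,3]))
for y in (75,-75):
  for z in(.12,.23):
    P=np.array([.611,-.2165,z])+y/1000*np.array([.059,.998,0]); print(y,z,'side crop px',(proj('side',P)-[360,70])*6,'top',(proj('top',P)-[455,140])*4)
s=cv2.imread('pics/s6.png')[70:170,360:430]; t=cv2.imread('pics/t6.png')[140:240,455:545]
cv2.imwrite('pics/s6z.png',np.hstack([cv2.resize(s,None,fx=6,fy=6,interpolation=cv2.INTER_CUBIC),np.pad(cv2.resize(t,None,fx=4,fy=4,interpolation=cv2.INTER_CUBIC),((0,200),(0,0),(0,0)))])[:,:800])
E
```

```text
12.7 [0.60090488 0.25005677 0.30156681] 91.02218712641157
[-2.72571463e-05 -2.13803380e-04  1.91266999e-01]
75 0.12 side crop px [103.78632992 394.11727058] top [ 39.90966499 116.045617  ]
75 0.23 side crop px [123.81973753 224.31677682] top [113.99669863  80.70280069]
-75 0.12 side crop px [285.1805475  305.55943723] top [278.09784729 129.17873734]
-75 0.23 side crop px [312.15745505 140.66808148] top [382.31154738  95.95591171]
```

Request:
{"op": "step_arm", "data": {
  "motion": [0,0,0.05,0,0,0,0,0,0.05,0,0,0,0,0,0.045,0,0,0,0,0,0.03,0,0,0,0,0,0.016,0,0,0,0,0,0,0,0,0,0,0,0,0,0,0]
}}

```text
clock: 13.68
ee_pos: [0.602, 0.2507, 0.1124]
ee_rot: [2.202, 2.24, 0.003]
force: [0.8, -0.0, 0.0]
gripper_width: 0.0385
```

Request:
{"op": "step_arm", "data": {
  "motion": [0,0,0,0,0,0,0,0,0,0,0,0,0,0,0,0,0,0,0,0,0,0,0,0,0,0,0,0,0,0],
  "grip": 0,
  "grip_force": 80
}}

```text
clock: 14.3
ee_pos: [0.6017, 0.2509, 0.1123]
ee_rot: [2.201, 2.241, 0.003]
force: [-0.8, -0.4, 6.6]
gripper_width: 0.0108
```

Request:
{"op": "step_arm", "data": {
  "motion": [0,0,-0.02,0,0,0,0,0,-0.045,0,0,0,0,0,-0.05,0,0,0,0,0,-0.04,0,0,10.5,0,0,-0.035,0,0,10.5,0,0,-0.02,0,0,10.5,0,0,0,0,0,10.5,0,0,0,0,0,10.5,0,0,0,0,0,10.5,0,0,0,0,0,10.5,0,0,0,0,0,10.5,0,0,0,0,0,10.5,-0.005,0.03,0,0,0,0,-0.009,0.053,0,0,0,0,-0.009,0.053,0,0,0,0,-0.009,0.053,0,0,0,0,-0.009,0.053,0,0,0,0,-0.009,0.053,0,0,0,0,-0.009,0.05,0,0,0,0,-0.0025,0.017,0,0,0,0]
}}

```text
clock: 16.8
ee_pos: [0.5167, -0.1092, 0.3222]
ee_rot: [3.139, -0.099, 0.002]
force: [0.2, 1.6, -1.1]
gripper_width: 0.0105
```

Request:
{"op": "step_arm", "data": {
  "motion": [0,0,0,0,0,0,0,0,0,0,0,0]
}}

```text
clock: 17.05
ee_pos: [0.5179, -0.106, 0.3212]
ee_rot: [-3.14, 0.095, -0.001]
force: [0.3, -0.1, -1.0]
gripper_width: 0.0106
```

```bash
python3 - <<'E'
from h import *
o=get_obs(); M=T(o); print(o['clock'],o['ee_pos'],np.degrees(np.arctan2(M[1,0],M[0,0])),o['joint_positions'].round(2) if hasattr(o['joint_positions'],'round') else o['joint_positions'])
print(M[:3,:3].T@(np.array([.519,-.107,.276])-M[:3,3]))
E
```

```text
17.05 [ 0.51790918 -0.105976    0.32123386] -3.4590140644941907 [-0.21  0.12  1.73  0.    1.29  1.43]
[0.00113035 0.00098064 0.04523385]
```

Request:
{"op": "step_arm", "data": {
  "motion": [0.002,0.001,0.02,0,0,0,0,0,0.028,0,0,0,0,0,0.008,0,0,0,0,0,0.008,0,0,0,0,0,0,0,0,0]
}}

```text
clock: 17.68
ee_pos: [0.5197, -0.1078, 0.257]
ee_rot: [-3.14, 0.095, 0.0]
force: [-0.1, -0.5, -0.1]
gripper_width: 0.0105
```

Request:
{"op": "step_arm", "data": {
  "motion": [0,0,0.008,0,0,0,0,0,0.008,0,0,0,0,0,0,0,0,0]
}}

```text
clock: 18.05
ee_pos: [0.5195, -0.1082, 0.2403]
ee_rot: [-3.14, 0.096, 0.0]
force: [1.6, 0.1, -4.1]
gripper_width: 0.0104
```

Same force pattern as the wide guard, so I push on.

Request:
{"op": "step_arm", "data": {
  "motion": [0,0,0.003,0,0,0,0,0,0.003,0,0,0,0,0,0,0,0,0]
}}

```text
clock: 18.42
ee_pos: [0.5204, -0.1084, 0.2362]
ee_rot: [3.14, -0.096, 0.003]
force: [-0.2, -0.9, 11.2]
gripper_width: 0.0105
```

Request:
{"op": "step_arm", "data": {
  "motion": [0,0,0.003,0,0,0,0,0,0.003,0,0,0,0,0,0,0,0,0]
}}

```text
clock: 18.8
ee_pos: [0.5197, -0.1082, 0.2288]
ee_rot: [3.14, -0.096, 0.001]
force: [1.1, -0.3, 0.5]
gripper_width: 0.0103
```

Request:
{"op": "step_arm", "data": {
  "motion": [0,0,0.002,0,0,0,0,0,0.002,0,0,0,0,0,0,0,0,0]
}}

```text
clock: 19.18
ee_pos: [0.5204, -0.1084, 0.2281]
ee_rot: [3.139, -0.096, 0.004]
force: [-7.7, 1.0, 29.0]
gripper_width: 0.0106
```

Request:
{"op": "step_arm", "data": {
  "motion": [0,0,-0.003,0,0,0,0,0,0,0,0,0,0,0,0,0,0,0,0,0,0,0,0,0],
  "grip": 0.45
}}

```text
clock: 19.68
ee_pos: [0.5192, -0.108, 0.2274]
ee_rot: [-3.14, 0.096, 0.001]
force: [0.7, 0.0, 0.4]
gripper_width: 0.0385
```

Request:
{"op": "step_arm", "data": {
  "motion": [0,0,-0.03,0,0,0,0,0,-0.04,0,0,0,0,0,-0.04,0,0,0,0,0,0,0,0,0,0,0,0,0,0,0]
}}

```text
clock: 20.3
ee_pos: [0.5191, -0.108, 0.3372]
ee_rot: [-3.14, 0.096, 0.001]
force: [-1.0, -0.8, -0.6]
gripper_width: 0.0383
```

```bash
python3 - <<'E'
from h import *
o,s=snap('side','s7.png'); print(o['clock'],o['ee_pos'],o['force'])
E
```

```text
20.3 [ 0.51914526 -0.10802202  0.3371561 ] [-0.98171371 -0.78283839 -0.6107943 ]
```

Request:
{"op": "step_arm", "data": {
  "motion": [0,-0.05,0,0,0,0,0,-0.05,0,0,0,0,0,-0.05,0,0,0,0,0,-0.05,0,0,0,0,0,-0.05,0,0,0,0,0,-0.05,0,0,0,0,0,0,0,0,0,0,0,0,0,0,0,0]
}}

```text
clock: 21.35
ee_pos: [0.5372, 0.1911, 0.3366]
ee_rot: [3.139, -0.094, -0.003]
force: [0.2, -1.0, 0.8]
gripper_width: 0.0383
```

```bash
python3 - <<'E'
from h import *
o,t=snap('top','t8.png'); snap('side','s8.png')
print(o['clock'],o['ee_pos'])
def crop(f,y,x,h,w,k): return cv2.resize(cv2.imread('pics/'+f)[y:y+h,x:x+w],None,fx=k,fy=k,interpolation=cv2.INTER_CUBIC)
a=crop('s7.png',80,350,100,100,4); b=crop('s8.png',80,350,100,100,4); c=crop('t8.png',130,425,66,133,3); d=crop('t8.png',130,260,66,133,3)
r1=np.hstack([a,b]); r2=np.hstack([c,d]); r2=np.pad(r2,((0,0),(0,800-r2.shape[1]),(0,0)))
cv2.imwrite('pics/fin.png',np.vstack([r1,r2])); print(r1.shape,r2.shape)
u=np.array([.059,.998,0]); v=np.array([.998,-.059,0])
for n,c0,e,hh,H in(('wide',(.6111,-.2165,0),u,.075,.11),('narrow',(.519,-.108,0),v,.05,.135)):
  for sg in(1,-1):
    for z in(.12,.12+H):
      P=np.array(c0)+sg*hh*e+[0,0,z]; print(n,sg,z,'side',((proj('side',P)-[350,80])*4).round(),'top',((proj('top',P)-[425,130])*3+[0,400]).round())
E
```

```text
21.35 [0.53720633 0.19107992 0.33658283]
(400, 800, 3) (198, 800, 3)
wide 1 0.12 side [109. 223.] top [120. 517.]
wide 1 0.22999999999999998 side [122. 109.] top [175. 490.]
wide -1 0.12 side [230. 164.] top [299. 527.]
wide -1 0.22999999999999998 side [248.  54.] top [377. 502.]
narrow 1 0.12 side [126. 262.] top [ 85. 573.]
narrow 1 0.255 side [144. 119.] top [150. 549.]
narrow -1 0.12 side [216. 321.] top [ 83. 695.]
narrow -1 0.255 side [241. 177.] top [148. 692.]
```

View pics/fin.png

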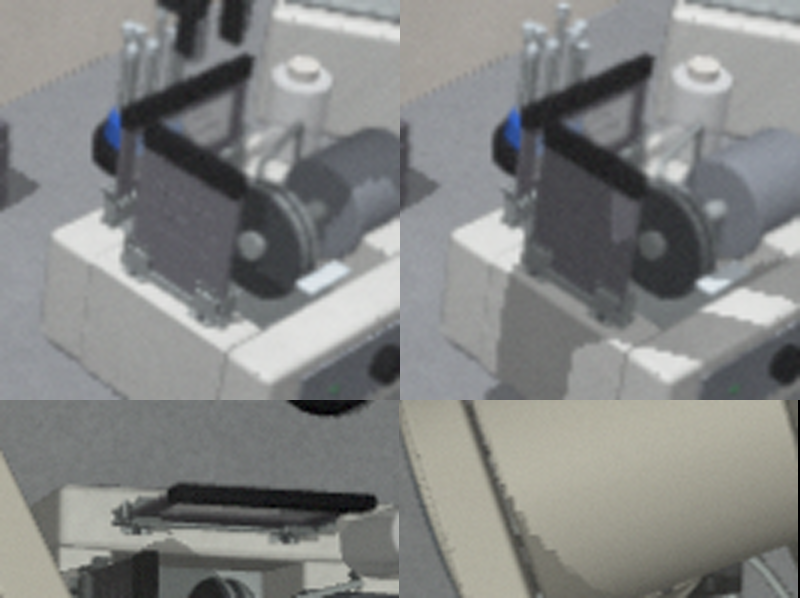

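The last picture shows both guards in their slots. Rail ends read (122,112)/(250,57) for the wide guard and (146,122)/(243,180) for the narrow one, within a few enlarged pixels of the predicted home positions. The arm is clear, so I hand in.

```bash
python3 -c "
from rig import arm; print(arm.finish_job())"
```

```text
the job is handed in; nothing more can be done
None
```

Both guards are refitted and the job is handed in at about 21.5 s of the 67 s allowed. The wide windowed guard is in the back slot and the narrow one in the side slot. No verdict was reported.

- **Push-in:** each push built up resistance (13.5 N for the wide guard, 11.2 N for the narrow one), then dropped as the guard snapped in. Each then hit a hard floor at 27–29 N, within 0.3 mm of the home height I had worked out.
- **Final pictures:** the rail ends match the projected home positions at both ends, to within about 1–2 camera pixels. The wide guard agrees in both the side and top views. The narrow guard was checked only from the side, because the arm was partly in the top view.
- **Not checked:** the arm hid the rack in the last top view, so I did not see the plate and the other bench items afterwards. No unexpected contact force showed up in any move.
- **Disagreement:** in one side view during the carry, the wide guard appeared about 5 mm off its predicted place. The closer wrist view showed it within about 1.5 mm of the slot, so I used that for the final correction.

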